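# Hang the parts trays from the case on the screw board

## Robot

A 6-joint arm with a two-finger parallel gripper is mounted at the origin on a cart in front of the work surface, level with it; the furniture and walls round the work are solid. World frame = base frame: x ahead of the robot, y to its left, z up, the work surface at z = 0. Lengths are in m, angles in rad, forces in N, time in s.
With the tool pointing down it reaches from about 0.3 to 0.875 m from the base axis. Payload 4.2 kg.
Tool frame: the origin (TCP) lies at the very end of the fingers, on their centre line; the grasp point (between the pads) lies 19 mm behind it; z points along the fingers, y is the direction in which the jaws open and shut (so a half turn about z gives the same grasp; the last joint's range is limited). The gripper opens to 85 mm and grips with 20 to 120 N. Pads are 22 mm wide; open, the fingers measure 114 mm over their backs; the gripper's body (76 mm by 85 mm) begins 54 mm behind the grasp point. The pads swing forward as they close: fully open they stand 13 mm farther back than shut.
Start: joints at [-1.193, 0.32, 1.565, -0, 1.257, -0.02], TCP at [0.223, -0.53, 0.231] pointing down, gripper open.
Joint ranges: [-3.11, 3.11], [-0.84, 2.01], [0.21, 2.61], [-1.34, 4.49], [0.05, 2.63], [-2.56, 2.56]. Speed limits (rad/s): [2.57, 2.57, 3.14, 3.14, 3.14, 3.14].

## Interface

Orientations are given as a unit quaternion [w, x, y, z].
In Python, from cell import env, jaws, solver, vision, order, sensors gives the robot as it stands. Calls block until the motion is done:
- env.move_ptp(position, orientation): joint-space move of the TCP to a pose.
- env.move_linear(position, velocity=0.15, rotation=None, force_limit=None): straight line of the TCP; rotation=None keeps the orientation; velocity is the mean speed in m/s. With force_limit (N) it stops when the force on the tool has changed by that much, and returns True; else False.
- env.move_joints(angles): joint-space move.
- jaws.gripper_to(opening): opening from 0.0 (shut) to 1.0 (fully open); the grip force is fixed at half the most; returns when the fingers have stopped.
- env.pause(seconds).
- solver.ik(position, orientation): joint angles nearest the present ones, or None.
- vision.snapshot(name): name is "scene" or "top" or "wrist"; returns the picture (480x640x3 uint8, blue, green, red); there is no depth.
- vision.camera_params(name): a dict with "fx", "fy", "cx", "cy" (pixels), "k1" (the pictures are not rectified: a ray, as slopes to the right and down, at radius r is drawn at 1 + k1 r^2 times it, then the intrinsics apply), "pose" (4x4, takes a point from camera to world coordinates). Camera axes: x right, y up, looking along -z (the intrinsics and any distortion apply to the point x, -y, -z); pixel columns grow to the right and rows downward; lengths in m; the calibration is good to about 2 mm. A picture is of the moment at which its call begins: read the wrist's pose just before it. camera_params takes no time and is no camera call; for the wrist camera it gives the pose at the moment of the call.
A pose or a line that the arm cannot do raises env.MotionError and nothing moves.
- order.finish_job(): hands the job in, once; it reports no verdict.
Readings, each from a call of its own:
- sensors.get_clock(): time.
- sensors.get_q(): joint angles.
- sensors.get_dq(): joint speeds.
- sensors.get_joint_efforts(): joint torques, N m.
- sensors.get_tcp_pos(): TCP position.
- sensors.get_tool_rot(): TCP orientation.
- sensors.get_contact_force(): force on the tool from outside, world axes, zero at the start.
- sensors.get_moment(): the same for the moment, N m.
- sensors.get_finger_gap(): opening from 0.0 (shut) to 1.0 (fully open).
Only numpy, scipy, OpenCV 4.12 (cv2) and the standard library are available. Lean on these libraries where they do the work, as an engineer would, in place of code of your own. Each camera call takes 0.05 s, during which the arm holds its last target. There are 200 camera calls.

## Task

Swing the latch of the grey case free and open its lid. Take out every tray in it and hang each one on a screw of its own on the wooden board: screw head through the keyhole, tray against the board and slid fully down, so that the screw sits at the top of the narrow slot. Then shut the empty case completely and swing the latch upright again over its keeper, without disturbing the other things on the bench.

Things in the scene. Friction and masses are not known exactly. Their poses are not given: they have to be found in the camera images.
- case: Grey steel case fixed on the bench; its front (latch, pull tab) is its -x side. Origin under its centre. Base 150 (x) x 270 (y) x 60 (z) mm, walls and floor 4 mm; two upright dividers (about 48 mm high) make three bays along y, each 85 wide, 142 deep, centred at y = +89, 0, -89 mm; a 22 mm high strip across the floor at x = +10 mm keeps the trays forward. With the 86 mm deep lid shut it is 146 mm high.
- lid (a joint): Angle of the deep lid, 0 shut to 1.9 wide open (rad); opens up and back about the rear edge. Stiff hinge (0.36 N m friction): stays at any angle, about 4 N at the tab moves it. The latch over its keeper really stops it (it rises 0.05 rad at most), and an upright latch keeps an open lid from shutting. At 1.6 it is clear of a gripper over the trays.
- lid_hinge (a point): Point on the lid's hinge axis, at the case's upper rear edge, 75 mm behind the case centre, 60 mm up; the axis runs along the case's y.
- lid_tab (a point): Where to pinch the lid's steel pull tab, 24 mm wide (along the case's y), 10 thick, sticking out 41 mm from the lid's front wall near its top, at case y = +50 mm. The point is 24 mm out from the wall and turns with the lid; shut, it is 174 mm in front of the hinge axis and 80 mm above it. With the lid upright the tab points up. Pinch across the 24 mm.
- latch (a joint): Angle of the latch lever on the case's front (rad): 0 lever upright, its nose over the keeper, locked; it swings sideways to the case's -y, free of the keeper from about 0.3, stop at 0.65. Friction holds it where it is left.
- latch_pivot (a point): Pivot of the latch lever (axis along the case's x), 30 mm above the case's underside at y = -70 mm of the case, taken at the same distance (28 mm) in front of the case front as latch_knob.
- latch_knob (a point): Centre of the round black knob at the lever's end, 18 mm in diameter and 26 mm long (along the case's x), 95 mm from the pivot; it clears the lid's front wall by 15 mm. From above it can be pinched lightly along the case's y by the fingertips, or just pushed sideways; the 10 mm wide arm below it tilts with the lever.
- board: Wooden hanging board fixed on the bench: 320 mm wide (y), 128 mm high, 16 mm thick, on a 12 mm thick base that reaches 60 mm in front of it. Origin under the middle of its front face; -x points out of the front face, towards the trays.
- screw_1 (a point): Axis of the left (y = +100 mm) screw at the board's front face, 120 mm up; axes as the board. Shank 7 mm in diameter, 7.5 mm long, then a head 15 mm in diameter and 5 mm thick, sticking out to -x.
- screw_2 (a point): Axis of the middle (y = 0) screw at the board's front face, 120 mm up; axes as the board. Shank 7 mm in diameter, 7.5 mm long, then a head 15 mm in diameter and 5 mm thick, sticking out to -x.
- screw_3 (a point): Axis of the right (y = -100 mm) screw at the board's front face, 120 mm up; axes as the board. Shank 7 mm in diameter, 7.5 mm long, then a head 15 mm in diameter and 5 mm thick, sticking out to -x.
- tray_1: Aluminium hang-on tray, may be absent; stands by itself, 0.15 to 0.3 kg. Origin: foot of its back face; z up, -x forward. Back plate 60 wide, 95 high, 4 thick (x -4 to 0) with keyhole: eight-sided hole 24 mm across, centre 58 mm up, slot 10 wide above it up to 83. Open box in front at the foot, 50 deep, 28 high. Black grip on top, x -8 to 4, 40 wide, 95 to 131 mm up.
- tray_1_grip (a point): Middle of the black grip of tray 1, 114 mm above its underside; pinch it through its 12 mm thickness, along the tray's x.
- tray_1_seat (a point): Point on the back face of tray 1 where the screw's axis lies when the tray hangs fully down in the slot: 79.5 mm above its underside, 21.5 mm above the centre of the hole.
- tray_2: Aluminium hang-on tray, may be absent; stands by itself, 0.15 to 0.3 kg. Origin: foot of its back face; z up, -x forward. Back plate 60 wide, 95 high, 4 thick (x -4 to 0) with keyhole: eight-sided hole 24 mm across, centre 58 mm up, slot 10 wide above it up to 83. Open box in front at the foot, 50 deep, 28 high. Black grip on top, x -8 to 4, 40 wide, 95 to 131 mm up.
- tray_2_grip (a point): Middle of the black grip of tray 2, 114 mm above its underside; pinch it through its 12 mm thickness, along the tray's x.
- tray_2_seat (a point): Point on the back face of tray 2 where the screw's axis lies when the tray hangs fully down in the slot: 79.5 mm above its underside, 21.5 mm above the centre of the hole.
- tray_3: Aluminium hang-on tray, may be absent; stands by itself, 0.15 to 0.3 kg. Origin: foot of its back face; z up, -x forward. Back plate 60 wide, 95 high, 4 thick (x -4 to 0) with keyhole: eight-sided hole 24 mm across, centre 58 mm up, slot 10 wide above it up to 83. Open box in front at the foot, 50 deep, 28 high. Black grip on top, x -8 to 4, 40 wide, 95 to 131 mm up.
- tray_3_grip (a point): Middle of the black grip of tray 3, 114 mm above its underside; pinch it through its 12 mm thickness, along the tray's x.
- tray_3_seat (a point): Point on the back face of tray 3 where the screw's axis lies when the tray hangs fully down in the slot: 79.5 mm above its underside, 21.5 mm above the centre of the hole.
- brass_slug: Small brass block, 28x28x24 mm, bystander; origin under its centre.
- hex_bolt: Hexagon bolt lying on the bench, 59x22x20 mm, bystander; origin under its centre.
- spanner_13: Steel spanner, 178x29x6 mm, lying flat, bystander; origin under its centre.

How it is judged:
On the way, in this order (a step that is already met when the one before it is completed fails the run):
1. the latch is swung free while the lid is still shut (value of joint latch above 0.38 rad and value of joint lid below 0.08 rad), for 0.2 s.
2. the lid is opened (value of joint lid above 1.1 rad), for 0.2 s.
3. every tray hangs fully down on a screw ((distance between tray_1_seat and screw_1 below 0.008 m or distance between tray_1_seat and screw_2 below 0.008 m or distance between tray_1_seat and screw_3 below 0.008 m) and angle between each of tray_1, tray_2, tray_3's own z axis and vertical below 0.15 rad and linear speed of each of tray_1, tray_2, tray_3 below 0.02 m/s and (distance between tray_2_seat and screw_1 below 0.008 m or distance between tray_2_seat and screw_2 below 0.008 m or distance between tray_2_seat and screw_3 below 0.008 m) and (distance between tray_3_seat and screw_1 below 0.008 m or distance between tray_3_seat and screw_2 below 0.008 m or distance between tray_3_seat and screw_3 below 0.008 m)), for 0.3 s.
At the end, for the whole second after the job is handed in: Every tray that is present hangs on a screw: its seat point within 8 mm of that screw's point, tilted less than 0.15 rad, at rest; the lid is shut (under 0.06 rad) and the latch upright over its keeper (under 0.15 rad) (all of step 3 and value of joint lid below 0.06 rad and value of joint latch below 0.15 rad); the robot touches nothing.
It fails at once if the brass_slug is shifted more than 40 mm (distance of brass_slug from where it was at the start of the episode above 0.04 m).
It fails at once if the hex_bolt is shifted more than 40 mm (distance of hex_bolt from where it was at the start of the episode above 0.04 m).
It fails at once if the spanner_13 is shifted more than 40 mm (distance of spanner_13 from where it was at the start of the episode above 0.04 m).
Of tray_1, tray_2, tray_3 only 2 to 3 are there at a start; the rules pass over those that are not, and their reading is None.
At some moment in a run one of tray_1, tray_2, tray_3 may be knocked a few centimetres aside while the robot is not near it.
Once in a run the grip may slacken for a moment while it holds something.
It also fails if it takes over 210 s, if anything falls off the work surface, if the arm or the gripper's body presses on something with over 40 N, if the wrist force passes 120 N, or if a joint passes its speed limit or range.

## Working session

There is one attempt and no reset: what is moved stays moved. The work goes in short steps, each a Python script; the robot and the scene stay as the last script left them, time stands still between calls to the robot, and variables do not carry over. Pictures are saved under pics/ and viewed, about 12 in all and at most 16, crops included, and the job is handed in when it is done.

```bash
ls; mkdir -p pics; python3 - <<'E'
from cell import env, jaws, solver, vision, order, sensors
import cv2
for n in ("scene","top"):
    cv2.imwrite(f"pics/{n}0.png",vision.snapshot(n)); p=vision.camera_params(n); print(n,p)
print(sensors.get_clock(),sensors.get_tool_rot())
E
```

```text
pics
scene {'fx': 537.3088199483269, 'fy': 537.3088199483269, 'cx': 316.6407871945789, 'cy': 250.305582989031, 'k1': 0.020315987140559003, 'pose': array([[-0.50917349,  0.58224109, -0.63382779, -0.10638867],
       [-0.860445  , -0.32776082,  0.39013747,  0.43266456],
       [ 0.01941015,  0.74402161,  0.66787356,  0.80775201],
       [ 0.        ,  0.        ,  0.        ,  1.        ]])}
top {'fx': 577.7099873315395, 'fy': 577.7099873315395, 'cx': 322.6427904582403, 'cy': 239.75537317918835, 'k1': -0.12104233912842599, 'pose': array([[-0.02828331,  0.99156047, -0.12652228,  0.41446141],
       [-0.99953572, -0.02948882, -0.00766482,  0.00203631],
       [-0.01133112,  0.12624675,  0.99193415,  1.3594874 ],
       [ 0.        ,  0.        ,  0.        ,  1.        ]])}
0.1 [-7.78246642e-04  9.80285754e-01  1.97583443e-01 -1.36792292e-04]
```

View pics/scene0.png

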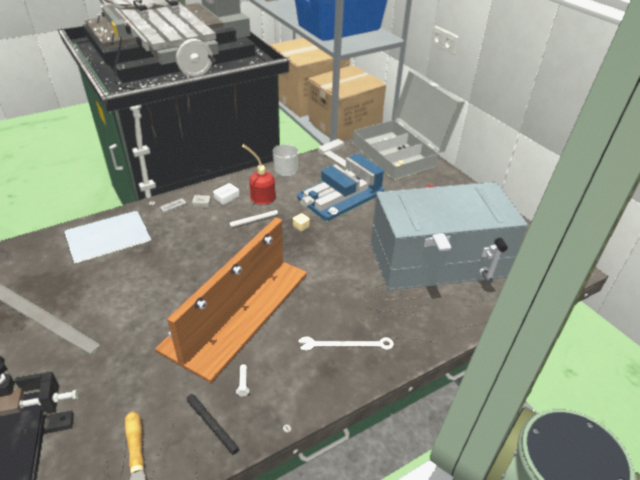

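View pics/top0.png

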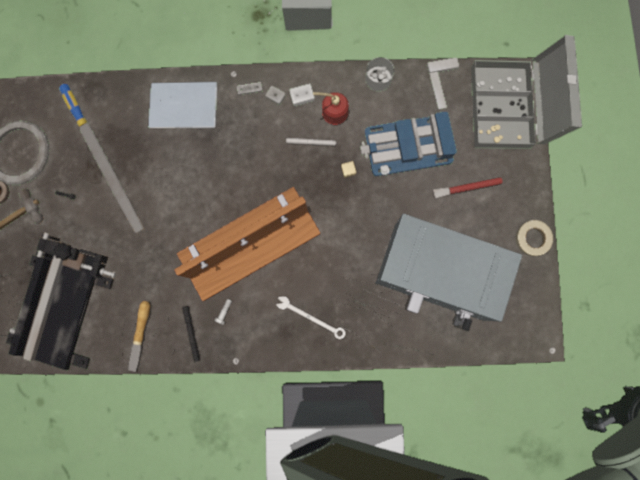

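Case at right of the top view (lid corners about (403,214), (521,254), (502,321), (380,283)), and board at left with screws near (204,265), (244,241), (284,218). I'll magnify both for a pose fit.

```bash
cat > h.py <<'E'
from cell import env, jaws, solver, vision, order, sensors
import numpy as np, cv2
from scipy.optimize import least_squares
from scipy.spatial.transform import Rotation as R
def proj(P,c):
    P=np.atleast_2d(P); T=c["pose"]; q=(P-T[:3,3])@T[:3,:3]
    s=np.c_[q[:,0],-q[:,1]]/-q[:,2:]; s=s*(1+c["k1"]*(s**2).sum(1,keepdims=True))
    return s*[c["fx"],c["fy"]]+[c["cx"],c["cy"]]
def W(p,L):  # p=(x,y,yaw): local -> world
    L=np.atleast_2d(np.array(L,float)); c,s=np.cos(p[2]),np.sin(p[2])
    return np.c_[p[0]+c*L[:,0]-s*L[:,1],p[1]+s*L[:,0]+c*L[:,1],L[:,2]]
def fit(p0,obs): # obs: list of (cam, local pts, pixels)
    f=lambda p:np.concatenate([(proj(W(p,L),c)-px).ravel() for c,L,px in obs])
    r=least_squares(f,p0,loss="soft_l1"); return r.x,r.fun
def quat(yaw,tool=None):  # tool down, jaw (tool y) along world direction yaw
    y=np.array([np.cos(yaw),np.sin(yaw),0]); z=np.array([0,0,-1.]); return mq(np.c_[np.cross(y,z),y,z])
def mq(M):
    q=R.from_matrix(M).as_quat(); return [q[3],q[0],q[1],q[2]]
E
python3 - <<'E'
from h import *
t=cv2.imread("pics/top0.png"); s=cv2.imread("pics/scene0.png")
def cr(im,x,y): return cv2.resize(im[y:y+120,x:x+160],(400,300),interpolation=cv2.INTER_CUBIC)
o=np.vstack([np.hstack([cr(t,370,208),cr(t,168,184)]),np.hstack([cr(s,365,175),cr(s,155,218)])])
o=cv2.convertScaleAbs(o,alpha=1.4)
cv2.imwrite("pics/c1.png",o)
E
```

```text
(no output)
```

View pics/c1.png

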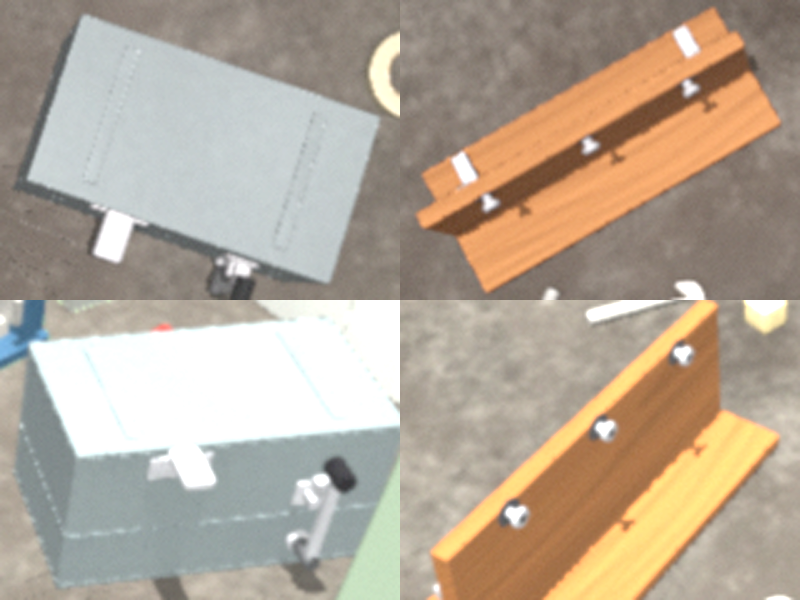

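```bash
python3 - <<'E'
from h import *
ct,cs=vision.camera_params("top"),vision.camera_params("scene")
u=lambda l,ox,oy:np.array(l)/2.5+[ox,oy]
case,r=fit([.45,-.3,-.3],[(ct,[[.075,.135,.146],[.075,-.135,.146],[-.075,-.135,.146],[-.075,.135,.146]],u([[85,15],[379,120],[330,284],[28,180]],370,208)),
 (cs,[[.075,.135,.146],[-.075,.135,.146],[-.075,.135,0]],u([[30,45],[80,157],[60,285]],365,175))])
print("case",case.round(4),r.round(1))
board,r=fit([.5,.15,.4],[(ct,[[0,.16,.128],[0,-.16,.128],[-.0125,.1,.12],[-.0125,0,.12],[-.0125,-.1,.12],[-.06,.16,.012],[-.06,-.16,.012]],u([[28,227],[345,47],[90,203],[191,146],[290,89],[87,291],[380,122]],168,184)),
 (cs,[[-.0125,.1,.12],[-.0125,0,.12],[-.0125,-.1,.12],[-.06,-.16,.012]],u([[116,216],[205,130],[284,54],[379,138]],155,218))])
print("board",board.round(4),r.round(1))
k=lambda a:[-.103,-.07-.095*np.sin(a),.03+.095*np.cos(a)]
for a in (0,.1,.2): print(a,((proj(W(case,[k(a)]),cs)-[365,175])*2.5).round(),((proj(W(case,[k(a)]),ct)-[370,208])*2.5).round())
print("knob obs scene ~(342,175)")
print(W(case,[k(0),[-.099,.05,.14]]))
E
```

```text
case [ 0.5015 -0.2607 -0.3658] [-1.  -0.2  0.7 -0.8 -0.3  0.7 -0.6  0.3  0.6 -2.1  0.3 -1.2 -0.1  0.9]
board [0.5814 0.1885 0.4909] [-3.1 -0.5 -1.  -1.5 -0.2  0.7 -0.5  0.7  0.   0.8 -1.8 -0.6 -0.4 -0.4
  1.6 -0.4  1.8 -0.2  1.5  0.1  0.1 -2.7]
0 [[343. 173.]] [[241. 292.]]
0.1 [[354. 172.]] [[251. 296.]]
0.2 [[365. 172.]] [[261. 299.]]
knob obs scene ~(342,175)
[[ 0.38032541 -0.28923833  0.125     ]
 [ 0.42697963 -0.17860658  0.14      ]]
```

```bash
cat >> h.py <<'E'
case=np.array([ 0.5015,-0.2607,-0.3658]); board=np.array([0.5814,0.1885,0.4909])
def w(p,*l): return W(p,[l])[0]
def tq(yaw,pitch,sgn=1): # tool z in the plane of heading yaw, pitch below horizontal; jaw along +-(local y)
    h=np.array([np.cos(yaw),np.sin(yaw),0]); z=np.cos(pitch)*h+np.sin(pitch)*np.array([0,0,-1.])
    y=sgn*np.array([-np.sin(yaw),np.cos(yaw),0]); return mq(np.c_[np.cross(y,z),y,z])
def tab(th,out=.174): # tab point (local) at lid angle
    r=np.hypot(out,.08);a=np.arctan2(.08,out)+th
    return w(case,.075-r*np.cos(a),.05,.06+r*np.sin(a))
def zax(q): return R.from_quat([q[1],q[2],q[3],q[0]]).as_matrix()[:,2]
E
python3 - <<'E'
from h import *
for sg in (1,-1):
  print("latch",sg,solver.ik(w(case,-.103,-.07,.1),tq(case[2],np.pi/2,sg)))
  for p0 in (0.1,.4,.7,1.0):
    o=[]
    for th in np.linspace(0,1.6,9):
        q=tq(case[2],p0+th,sg); s=solver.ik(tab(th)+.012*zax(q),q); o.append("X" if s is None else f"{s[0]:.1f},{s[4]:.1f},{s[5]:.1f}")
    print(sg,p0,o)
E
```

```text
latch 1 [-6.74303359e-01  2.99340429e-01  1.97003819e+00 -4.44089210e-16
  8.72214033e-01 -1.87929969e+00]
1 0.1 ['X', 'X', '-0.5,0.6,1.7', '-0.4,0.1,2.2', '-0.4,0.3,-1.7', '-0.4,0.7,-1.7', '-0.4,1.0,-1.6', '-0.4,1.3,-1.6', '-0.4,1.6,-1.6']
1 0.4 ['X', '-0.5,0.5,1.7', 'X', '-0.4,0.4,-1.7', '-0.4,0.8,-1.6', '-0.4,1.1,-1.6', '-0.4,1.4,-1.6', '-0.4,1.7,-1.6', '-0.4,2.0,-1.6']
1 0.7 ['-0.5,0.4,1.7', '-0.5,0.1,-2.2', '-0.4,0.5,-1.7', '-0.4,0.8,-1.6', '-0.4,1.2,-1.6', '-0.4,1.5,-1.6', '-0.4,1.8,-1.6', '-0.4,2.1,-1.6', '-0.4,2.4,-1.6']
1 1.0 ['-0.5,0.1,-2.0', '-0.4,0.6,-1.7', '-0.4,0.9,-1.6', '-0.4,1.2,-1.6', '-0.4,1.5,-1.6', '-0.4,1.8,-1.6', '-0.4,2.1,-1.6', '-0.4,2.4,-1.6', 'X']
latch -1 [-6.74303359e-01  2.99340429e-01  1.97003819e+00 -4.44089210e-16
  8.72214033e-01  1.26229297e+00]
-1 0.1 ['X', 'X', '-0.5,0.6,-1.5', '-0.4,0.1,-0.9', '-0.4,0.3,1.4', '-0.4,0.7,1.5', '-0.4,1.0,1.5', '-0.4,1.3,1.5', '-0.4,1.6,1.5']
-1 0.4 ['X', '-0.5,0.5,-1.5', '-0.5,0.1,0.3', '-0.4,0.4,1.4', '-0.4,0.8,1.5', '-0.4,1.1,1.5', '-0.4,1.4,1.5', '-0.4,1.7,1.5', '-0.4,2.0,1.5']
-1 0.7 ['-0.5,0.4,-1.5', '-0.5,0.1,1.0', '-0.4,0.5,1.5', '-0.4,0.8,1.5', '-0.4,1.2,1.5', '-0.4,1.5,1.5', '-0.4,1.8,1.5', '-0.4,2.1,1.5', '-0.4,2.4,1.5']
-1 1.0 ['-0.5,0.1,1.2', '-0.4,0.6,1.5', '-0.4,0.9,1.5', '-0.4,1.2,1.5', '-0.4,1.5,1.5', '-0.4,1.8,1.5', '-0.4,2.1,1.5', '-0.4,2.4,1.5', 'X']
```

```bash
cat > s1.py <<'E'
from h import *
Q=tq(case[2],np.pi/2,-1)
jaws.gripper_to(0.6)
env.move_ptp(w(case,-.105,-.07,.22),Q)
print(env.move_linear(w(case,-.105,-.07,.103),.1,force_limit=15))
print(env.move_linear(w(case,-.105,-.138,.100),.08,force_limit=30), sensors.get_tcp_pos(), sensors.get_contact_force(), w(case,-.105,-.138,.100))
env.pause(.3)
env.move_linear(w(case,-.105,-.122,.100),.08); env.move_linear(w(case,-.105,-.122,.24),.15)
cv2.imwrite("pics/s1.png",vision.snapshot("scene")[150:330,340:580].repeat(2,0).repeat(2,1)); print(sensors.get_clock())
E
python3 s1.py
```

```text
False
False [ 0.35405892 -0.35188123  0.09999139] [-0.05467     1.37687836  0.80695018] [ 0.35408491 -0.3520115   0.1       ]
5.8
```

View pics/s1.png

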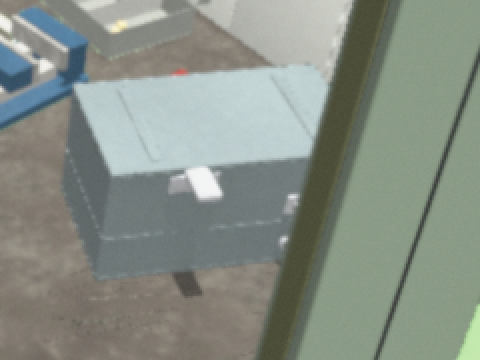

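```bash
cat > s2.py <<'E'
from h import *
def pose(th,p,d=.015,out=.174): 
    q=tq(case[2],p,-1); return tab(th,out)+d*zax(q),q
def grab(th,p):
    jaws.gripper_to(.7)
    env.move_ptp(*pose(th,p,-.07)); print("c",env.move_linear(pose(th,p)[0],.1,force_limit=15))
    jaws.gripper_to(0); print("gap",sensors.get_finger_gap())
def arc(t0,t1,p0,n):
    for th in np.linspace(t0,t1,n+1)[1:]:
        P,q=pose(th,p0+th-t0)
        if env.move_linear(P,.12,rotation=q,force_limit=40): print("stop",th,sensors.get_contact_force()); return
    print(th,sensors.get_contact_force().round(1),sensors.get_moment().round(1),np.linalg.norm(sensors.get_tcp_pos()-P))
E
cat > s2r.py <<'E'
from s2 import *
grab(0,1.2); arc(0,.75,1.2,6)
jaws.gripper_to(.7); env.move_linear(pose(.75,1.95,-.07)[0])
grab(.75,.9); arc(.75,1.65,.9,7)
jaws.gripper_to(.7); env.move_linear(pose(1.65,1.8,-.07)[0])
jaws.gripper_to(1); env.move_ptp(w(case,-.14,0,.36),tq(case[2],1.2,-1))
cv2.imwrite("pics/s2.png",np.hstack([cv2.resize(vision.snapshot(n),(400,300)) for n in("top","wrist")])); print(sensors.get_clock(),vision.camera_params("wrist"))
E
python3 s2r.py
```

```text
c False
gap 0.2628690611550979
0.75 [-0.1  5.3  5.5] [ 0.7 -0.1 -0.5] 0.002502088450641404
c False
gap 0.26767067001799283
1.65 [5.  4.1 1.3] [ 0.3 -0.8 -0.2] 0.0034460808897674297
19.6333 {'fx': 340.5432928211712, 'fy': 340.5432928211712, 'cx': 311.73465564415477, 'cy': 234.41553592655356, 'k1': -6.718588419984508e-05, 'pose': array([[-3.58736513e-01,  9.32505782e-01, -4.17262597e-02,
         3.96142716e-01],
       [-9.33438844e-01, -3.58368541e-01,  1.62453923e-02,
        -2.21102549e-01],
       [ 1.95543383e-04,  4.47767270e-02,  9.98997000e-01,
         5.23042089e-01],
       [ 0.00000000e+00,  0.00000000e+00,  0.00000000e+00,
         1.00000000e+00]])}
```

View pics/s2.png

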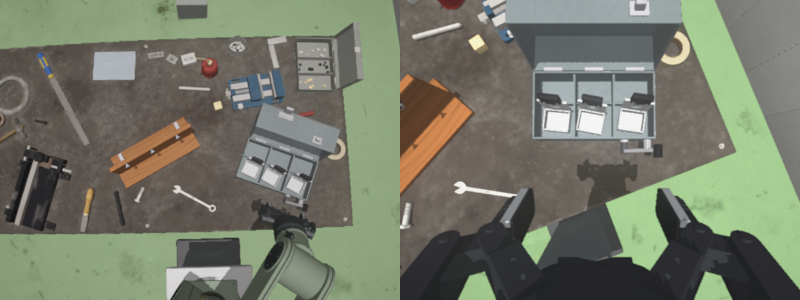

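Three trays in the bays (wrist picture), each slightly yawed, with lid fully back and latch swung away. Now close-ups of trays and board.

```bash
cat > s3.py <<'E'
from h import *
import pickle
D={}
for n,(P,b) in {"cw":(w(case,-.10,0,.28),case),"bw":(w(board,-.18,0,.30),board)}.items():
    env.move_ptp(P,tq(b[2],1.2,-1)); env.pause(.2)
    D[n]=vision.camera_params("wrist"); im=vision.snapshot("wrist"); cv2.imwrite(f"pics/{n}.png",im); print(D[n]["pose"][:3,3])
pickle.dump(D,open("D.pkl","wb")); print(sensors.get_clock())
E
python3 s3.py
```

```text
[ 0.43221544 -0.23483479  0.44519655]
[0.44560974 0.11417519 0.46274558]
21.8167
```

View pics/cw.png

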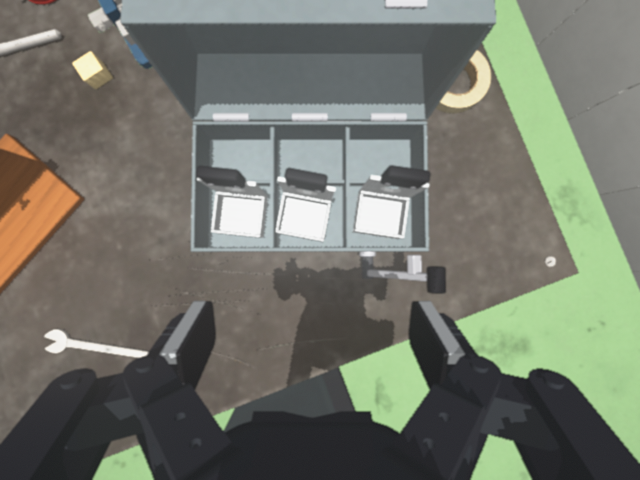

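View pics/bw.png

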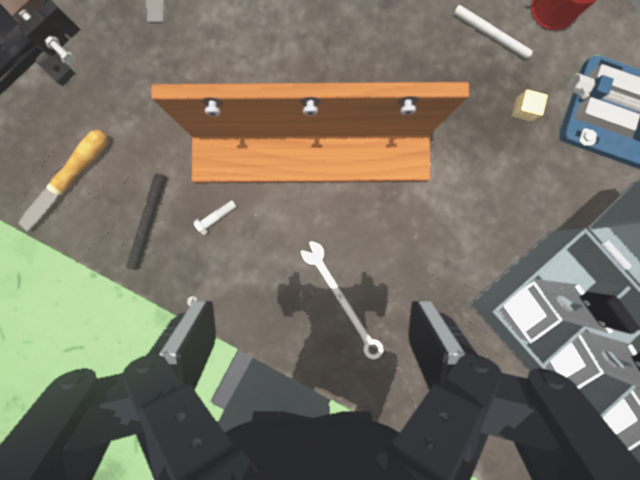

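```bash
python3 - <<'E'
import cv2,numpy as np
b=cv2.imread("pics/bw.png")[75:193,145:477]; c=cv2.imread("pics/cw.png")[110:255,185:451]
b=cv2.resize(b,None,fx=2.4,fy=2.4,interpolation=cv2.INTER_CUBIC); c=cv2.resize(c,None,fx=2.0,fy=2.0,interpolation=cv2.INTER_CUBIC)
c=cv2.resize(cv2.imread("pics/cw.png")[155:250,190:440],None,fx=3.18,fy=3.18,interpolation=cv2.INTER_CUBIC); c=cv2.convertScaleAbs(c,alpha=1.3)
o=np.zeros((b.shape[0]+c.shape[0],800,3),np.uint8); o[:b.shape[0],:min(800,b.shape[1])]=b[:,:800]; o[b.shape[0]:,:c.shape[1]]=c[:,:800]
print(b.shape,c.shape); cv2.imwrite("pics/c2.png",o)
E
```

```text
(283, 797, 3) (302, 795, 3)
```

View pics/c2.png

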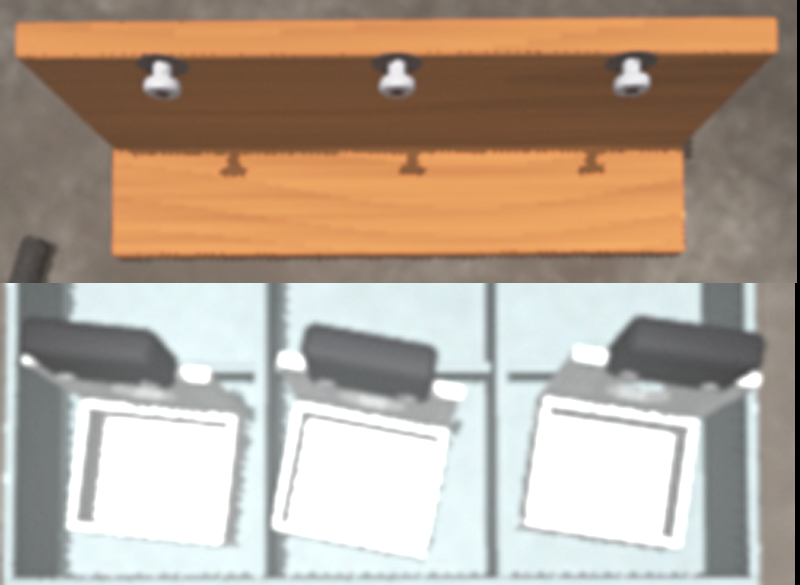

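```bash
cat > s4.py <<'E'
from h import *
import pickle
D=pickle.load(open("D.pkl","rb")); ct,cs=vision.camera_params("top"),vision.camera_params("scene")
u=lambda l,s,o:np.array(l)/s+o
b=u([[17,58],[777,53],[163,96],[397,95],[632,91],[112,256],[685,253],[112,150],[685,151]],2.4,[145,75])
L=[[0,.16,.128],[0,-.16,.128],[-.0125,.1,.12],[-.0125,0,.12],[-.0125,-.1,.12],[-.06,.16,.012],[-.06,-.16,.012],[0,.16,.012],[0,-.16,.012]]
bd,r=fit(board,[(D["bw"],L,b)]); print("board",bd.round(4),r.round(1))
# case from wrist: base top rim outer corners, front
cw=D["cw"]; print("case rim proj", proj(W(case,[[-.075,.135,.06],[-.075,-.135,.06],[.075,.135,.06]]),cw).round(1), "seen ~(192,251),(429,250),(192,121)")
obs={"L":[[85,398],[240,410],[225,545],[67,530],[22,360],[213,377]],"M":[[300,400],[452,425],[427,558],[272,528],[279,358],[467,393]],"R":[[545,393],[700,418],[682,548],[523,528],[570,352],[765,382]]}
obs={k:u(np.array(v)-[0,283],3.18,[190,155]) for k,v in obs.items()}
def f(v):
    h,d=v[:2]; o=[]
    for i,k in enumerate(obs):
        P=W(v[2+3*i:5+3*i],[[-.004,h,.032],[-.004,-h,.032],[-.004-d,-h,.032],[-.004-d,h,.032],[-.002,.03,.099],[-.002,-.03,.099]])
        o.append((proj(P,cw)-obs[k]).ravel())
    return np.concatenate(o)
x0=[.027,.05]
for y in(.089,0,-.089): x0+=[*w(case,-.005,y,0)[:2],-.4]
s=least_squares(f,x0,loss="soft_l1"); print(s.x[:2].round(4)); T={}
for i,k in enumerate(obs):
    p=s.x[2+3*i:5+3*i]; c,sn=np.cos(case[2]),np.sin(case[2]); d=p[:2]-case[:2]
    print(k,p.round(4),"in case",round(c*d[0]+sn*d[1],4),round(-sn*d[0]+c*d[1],4),round(p[2]-case[2],3)); T[k]=p
print(s.fun.reshape(3,-1).round(1)); pickle.dump((T,bd),open("T.pkl","wb"))
E
python3 s4.py
```

```text
board [0.5786 0.1857 0.4938] [-1.3  0.3  1.5  0.6  0.  -0.4  0.3 -0.6  0.   0.5 -0.6  0.2  0.5  0.1
 -0.1  0.  -0.4 -1.8]
case rim proj [[191.2 252.2]
 [430.3 251.8]
 [193.3 121.6]] seen ~(192,251),(429,250),(192,121)
[0.0301 0.0506]
L [ 0.5318 -0.181  -0.4644] in case -0.0002 0.0853 -0.099
M [ 0.4997 -0.257  -0.5542] in case -0.0031 0.0028 -0.188
R [ 0.4681 -0.3465 -0.5198] in case -0.0005 -0.092 -0.154
[[-0.6  0.4 -0.3  1.4  0.1  0.2  0.4  0.1  1.3 -0.9 -0.6 -0.7]
 [-0.7 -0.2 -0.1  1.1  0.2  0.   0.2  0.2  1.1 -0.2 -0.6 -0.5]
 [-0.2  0.7 -0.2  0.3 -0.2  0.4  0.7 -0.9  1.9  0.1 -1.6 -0.6]]
```

```bash
cat > s5.py <<'E'
from h import *
import pickle,sys
T,board=pickle.load(open("T.pkl","rb"))
SY={1:.1,2:0,3:-.1}
TZ=.099
def jq(yaw,s): return quat(yaw+(np.pi if s<0 else 0))
def F(): return sensors.get_contact_force().round(1)
def pick(p,s):
    q=jq(p[2],s); jaws.gripper_to(.6)
    g=w(p,-.002,0,.004+TZ)
    env.move_ptp(g+[0,0,.12],q)
    print("down contact",env.move_linear(g,.1,force_limit=12))
    jaws.gripper_to(0); print("gap",sensors.get_finger_gap(),F())
    env.move_linear(g+[0,0,.19],.15); print("gap",sensors.get_finger_gap(),F())
def tp(x,y,z): return w(board,x-.002,y,z+TZ)
def pics(name):
    cv2.imwrite(f"pics/{name}.png",np.hstack([vision.snapshot("top")[160:340,160:560],vision.snapshot("scene")[160:340,140:540]]).reshape(180,800,3)); 
def local(): 
    d=sensors.get_tcp_pos(); c,s=np.cos(board[2]),np.sin(board[2]); v=d[:2]-board[:2]
    return np.array([c*v[0]+s*v[1]+.002,-s*v[0]+c*v[1],d[2]-TZ]).round(4)
def insert(n,s,dy=0,dz=0):
    y=SY[n]+dy
    env.move_ptp(tp(-.05,y,.20),jq(board[2],s))
    env.move_linear(tp(-.05,y,.062+dz),.15); print("front gap",sensors.get_finger_gap())
    hit=env.move_linear(tp(.006,y,.062+dz),.04,force_limit=8); print("in",hit,local(),F())
def lower(n,s,dy=0):
    x,y,z=local()
    env.move_linear(tp(x-.0015,SY[n]+dy,.062),.03)
    hit=env.move_linear(tp(x-.0015,SY[n]+dy,.0385),.03,force_limit=10); print("lowered",hit,local(),F())
E
python3 - <<'E'
from s5 import *
for s in(1,-1):
    for k in T: print(s,k,[solver.ik(w(T[k],-.002,0,z),jq(T[k][2],s)) is not None and solver.ik(w(T[k],-.002,0,z),jq(T[k][2],s)).round(2) for z in(.1,.3)])
    for n in SY: print(s,n,[(solver.ik(tp(-.05,SY[n],z),jq(board[2],s))).round(2) for z in (.04,.2)])
E
```

```text
1 L [array([-0.35,  0.41,  1.79, -0.  ,  0.95,  0.12]), array([-0.35,  0.26,  1.48, -0.  ,  1.4 ,  0.12])]
1 M [array([-0.5 ,  0.41,  1.79, -0.  ,  0.95,  0.06]), array([-0.5 ,  0.26,  1.48, -0.  ,  1.4 ,  0.06])]
1 R [array([-0.66,  0.44,  1.74, -0.  ,  0.97, -0.14]), array([-0.66,  0.29,  1.43, -0.  ,  1.42, -0.14])]
1 1 [array([ 0.45,  0.35,  1.77, -0.  ,  1.02, -0.04]), array([ 0.45,  0.24,  1.51, -0.  ,  1.39, -0.04])]
1 2 [array([ 0.27,  0.37,  1.74, -0.  ,  1.03, -0.22]), array([ 0.27,  0.26,  1.49, -0.  ,  1.4 , -0.22])]
1 3 [array([ 0.11,  0.41,  1.68, -0.  ,  1.06, -0.39]), array([ 0.11,  0.3 ,  1.42, -0.  ,  1.42, -0.39])]
-1 L [False, False]
-1 M [False, False]
-1 R [False, False]Traceback (most recent call last):
  File "<stdin>", line 4, in <module>
AttributeError: 'NoneType' object has no attribute 'round'
```

```bash
python3 - <<'E'
from s5 import *
pick(T["L"],1); insert(1,1); print(sensors.get_clock())
E
```

```text
down contact False
gap 0.1301836363763415 [-0.4  0.9  3. ]
gap 0.12858985345891238 [-1.5 -0.4 -2.7]
front gap 0.12855928370939598
in True [0.0008 0.1    0.0604] [ 0.5  0.5 -3.5]
30.55
```

```bash
python3 - <<'E'
from s5 import *
lower(1,1); pics("h1a"); print(sensors.get_clock())
E
```

```text
lowered True [-0.0009  0.1     0.0405] [-1.7  0.1  4.5]
31.5917
```

View pics/h1a.png

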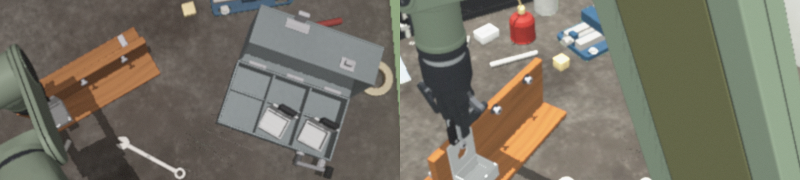

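```bash
cat >> s5.py <<'E'
def release():
    jaws.gripper_to(.35); p=sensors.get_tcp_pos()
    env.move_linear(p+[0,0,.09],.12); print("released",F())
def look(name):
    env.move_ptp(w(case,-.10,0,.28),tq(case[2],1.2,-1)); env.pause(.1)
    cw=vision.camera_params("wrist"); im=vision.snapshot("wrist")
    for k,p in T.items():
        for q in proj(W(p,[[-.054,.03,.032],[-.054,-.03,.032],[-.004,.03,.032],[-.004,-.03,.032]]),cw): cv2.circle(im,tuple(int(round(v)) for v in q),1,(0,0,255),-1)
    a=cv2.resize(im[100:270,180:450],(480,302),interpolation=cv2.INTER_CUBIC)
    s=vision.snapshot("scene"); b=cv2.resize(s[210:390,150:320],(320,338),interpolation=cv2.INTER_CUBIC)[:302]
    t=vision.snapshot("top"); c=t[150:360,0:640]; o=np.zeros((512,800,3),np.uint8); o[:302,:480]=a; o[:302,480:]=b; o[302:,:640]=c
    cv2.imwrite(f"pics/{name}.png",o)
E
python3 - <<'E'
from s5 import *
release(); look("l1"); print(sensors.get_clock())
E
```

```text
released [-0.3 -0.4  0.5]
34.9167
```

View pics/l1.png

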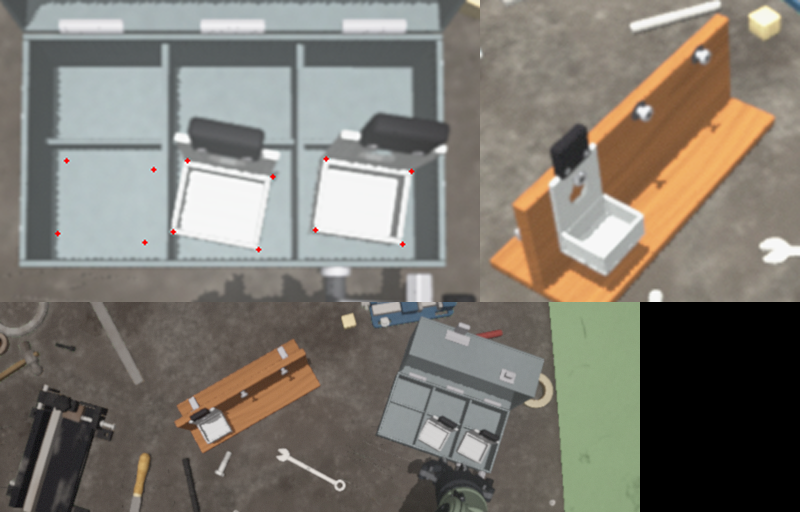

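Tray 1 hangs on the left screw with the screw at the slot's top. The other trays match the red predicted corners. On to the middle tray.

```bash
python3 - <<'E'
from s5 import *
pick(T["M"],1); insert(2,1); lower(2,1); print(sensors.get_clock())
E
```

```text
down contact False
gap 0.12927132450864431 [-0.5 -0.1  3.4]
gap 0.1315541106721544 [ 0.7  0.1 -1.7]
front gap 0.1358038677975495
in True [0.0012 0.0001 0.0607] [-0.1  0.4 -2.3]
lowered True [-0.0006  0.      0.0405] [-1.  -0.8  4. ]
44.4083
```

```bash
python3 - <<'E'
from s5 import *
release(); look("l2"); print(sensors.get_clock())
E
```

```text
released [ 0.8  0.5 -0.3]
47.5083
```

View pics/l2.png

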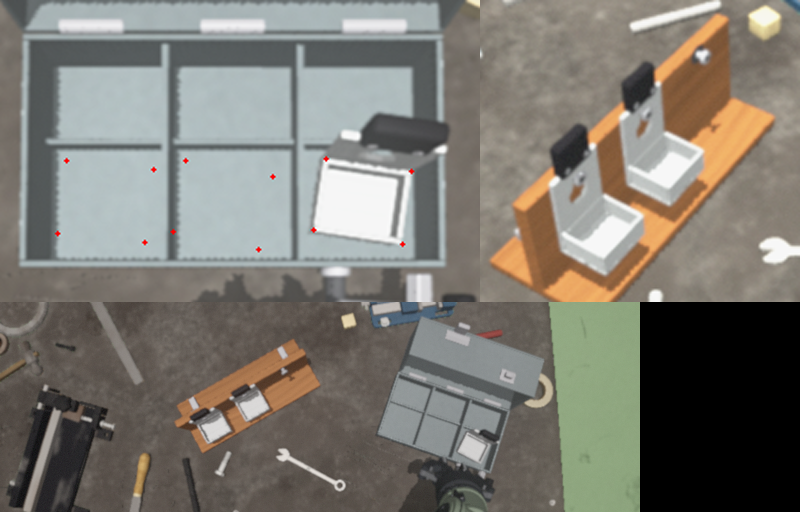

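Two trays hang properly and the last one is still where predicted.

```bash
python3 - <<'E'
from s5 import *
pick(T["R"],1); insert(3,1); lower(3,1); print(sensors.get_clock())
E
```

```text
down contact False
gap 0.12842319608025415 [-0.8  0.7  2.2]
gap 0.1274709031332218 [-0.2  0.5 -2.4]
front gap 0.12807527269881186
in True [ 0.0013 -0.0997  0.0606] [-1.3 -0.5 -2.5]
lowered True [-0.0004 -0.0999  0.0405] [-1.   0.6  4.9]
57.2083
```

```bash
python3 - <<'E'
from s5 import *
release(); look("l3"); print(sensors.get_clock())
E
```

```text
released [-0.6 -1.  -0.1]
60.15
```

View pics/l3.png

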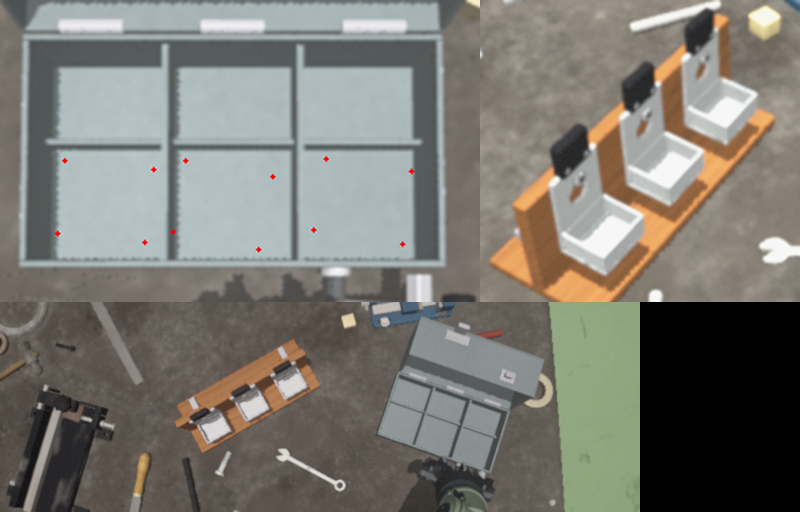

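The third tray's screw head isn't clear here, so I'll zoom in.

```bash
python3 - <<'E'
from s5 import *
env.move_ptp(w(board,-.27,-.02,.26),tq(board[2],.9,-1)); env.pause(.2)
a=vision.snapshot("wrist"); s=vision.snapshot("scene")
o=np.zeros((480,800,3),np.uint8); o[:360,:480]=cv2.resize(a,(480,360)); o[:360,480:]=cv2.resize(s[205:295,205:285],(320,360),interpolation=cv2.INTER_CUBIC)
cv2.imwrite("pics/b3.png",o); print(sensors.get_clock())
E
```

```text
61.4833
```

View pics/b3.png

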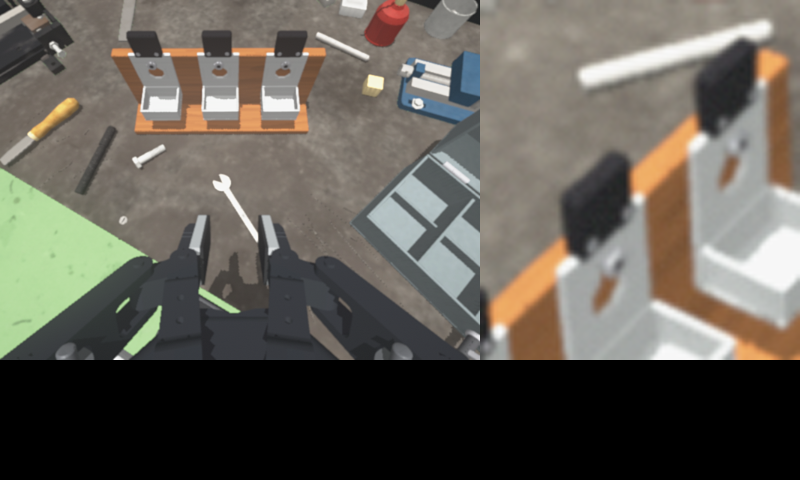

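```bash
cat > s6.py <<'E'
from s2 import *
env.move_ptp(w(case,-.14,0,.36),tq(case[2],1.2,-1))
grab(1.65,1.8); arc(1.65,.75,1.8,7)
jaws.gripper_to(.7); env.move_linear(pose(.75,.9,-.07)[0])
grab(.75,1.95); arc(.75,-.01,1.95,6)
jaws.gripper_to(.7); env.move_linear(pose(0,1.19,-.09)[0])
# press the lid shut from above
jaws.gripper_to(0); env.move_ptp(w(case,-.05,0,.2),tq(case[2],np.pi/2,-1))
print("press",env.move_linear(w(case,-.05,0,.14),.04,force_limit=15),sensors.get_tcp_pos(),sensors.get_contact_force())
env.move_linear(w(case,-.05,0,.2)); print(sensors.get_clock())
E
python3 s6.py
```

```text
c False
gap 0.2675570949798931
0.75 [ 1.8 11.8  0.8] [ 1.3 -0.2  1.2] 0.0025928828019942843
c False
gap 0.2677582986716163
stop -0.01 [0.28430036 3.48142493 8.21284579]
press True [ 0.4547591  -0.24279705  0.14601855] [-0.29633802  1.07547293  5.74729358]
78.2083
```

Lid shut, with contact at z = 0.146. Now the latch.

```bash
cat > s7.py <<'E'
from h import *
Q=tq(case[2],np.pi/2,-1)
env.move_ptp(w(case,-.105,-.121,.22),Q); jaws.gripper_to(.6)
print(env.move_linear(w(case,-.105,-.121,.098),.08,force_limit=10))
print(env.move_linear(w(case,-.105,-.052,.103),.06,force_limit=15),w(case,-.105,-.052,.103),sensors.get_tcp_pos(),sensors.get_contact_force())
env.pause(.2); env.move_linear(w(case,-.105,-.06,.103),.06)
env.move_linear(w(case,-.105,-.06,.24)); env.move_ptp([.25,-.45,.3],Q)
s=vision.snapshot("scene"); t=vision.snapshot("top"); env.pause(.3)
o=np.zeros((300,800,3),np.uint8); o[:,:400]=cv2.resize(s[175:295,365:525],(400,300),interpolation=cv2.INTER_CUBIC); o[:,400:]=cv2.resize(t[180:360,290:530],(400,300))
cv2.imwrite("pics/f1.png",o); cv2.imwrite("pics/ft.png",t); print(sensors.get_clock())
E
python3 s7.py
```

```text
False
False [ 0.3848468  -0.27170144  0.103     ] [ 0.38473398 -0.27174401  0.1028593 ] [ 0.31670568 -0.19775486  0.15195498]
85.175
```

View pics/f1.png

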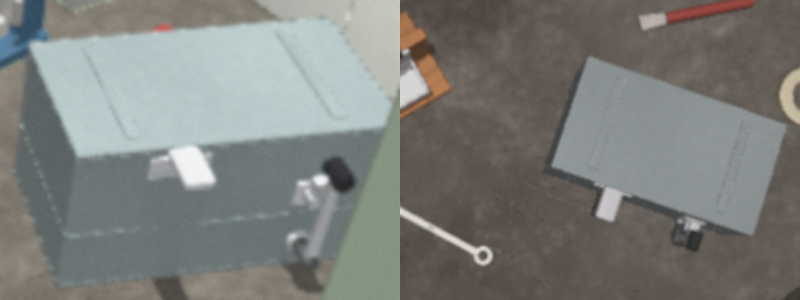

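Knob at (338,174), against (342,175) at the start, so the latch is upright and the lid shut. One last look at the trays and bystanders.

```bash
python3 - <<'E'
from h import *
s=vision.snapshot("scene"); cv2.imwrite("pics/f2.png",s[150:400,140:440].repeat(2,0).repeat(2,1))
print(sensors.get_clock(),sensors.get_contact_force())
E
```

```text
85.225 [ 0.11936349 -0.68147714  0.04173299]
```

View pics/f2.png

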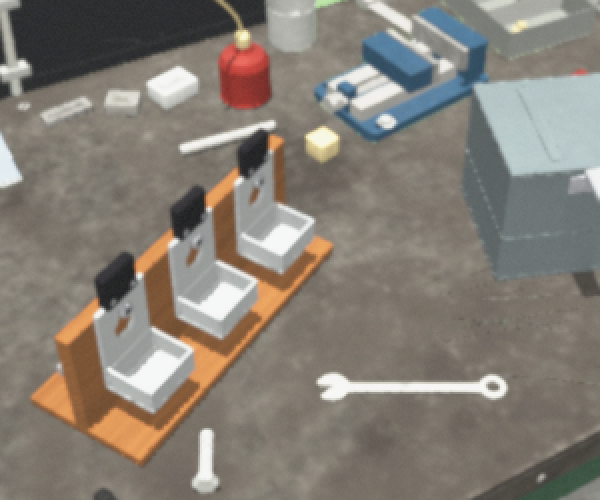

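All three trays hang and the bystanders are where they were.

```bash
python3 -c "
from cell import order; print(order.finish_job())"
```

```text
the job is handed in; nothing more can be done
None
```

The job is handed in at about 85 s of the 210 s allowed, and my last checks showed everything in place. I swung the latch free, opened the lid, and hung all three trays on their own screws (left, middle, right). Then I shut the lid and swung the latch upright.

- **Trays:** each one, on lowering, stopped when its underside was 40.5 mm up, which is the fully seated height. The pictures show each screw head at the top of its slot, and the final view shows all three still hanging.
- **Lid:** I pressed on its top and made contact at 146 mm, which is the shut height. The last step of closing stopped early on the force limit, as the lid met the case.
- **Latch:** in the last picture the knob is within about 4 zoomed pixels of where it started, which is roughly 0.04 rad from upright. I judged this from the picture, as the joint angle can't be read directly.
- **Bystanders:** the brass slug, hex bolt and spanner look unmoved, and the arm ended clear of everything.

No check failed or disagreed.

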